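Sort two studs by thread pitch on a notched gauge plate

TASK

Sort the two threaded studs by pitch: take each from the wooden stock rack and lay it in the lane of the gauge plate whose teeth match its thread, easing it endwise until the teeth drop into the grooves and it lies level, fully down and roughly centred along the lane. Which lane is which, and exactly where its teeth stand, you have to see or feel. Let go of both and leave the tape, wood block, eraser and paper solid where they are.

Things in the scene. Friction and masses are not known exactly. Their poses are not given: they have to be found in the camera images.
- stud_fine: bare steel double-ended stud, 146 mm long, 0.2 kg; starts level in either rack lane. Origin mid-length on its axis, x along it; same either way round. Smooth middle (57 mm or more) 14 mm across: grip here, air below. Threaded ends are plain parallel ridges 22 mm across, 14 mm at the groove bottoms. Fine: 8 mm pitch, 3 mm ridges, grooves centred 36, 44, 52, 60 mm from the middle.
- stud_coarse: bare steel double-ended stud, 146 mm long, 0.2 kg; starts level in either rack lane. Origin mid-length on its axis, x along it; same either way round. Smooth middle (57 mm or more) 14 mm across: grip here, air below. Threaded ends are plain parallel ridges 22 mm across, 14 mm at the groove bottoms. Coarse: 12 mm pitch, 5 mm ridges, grooves centred 38, 50, 62 mm from the middle.
- gauge: fixed aluminium gauge plate 158 x 108 x 8 mm, origin under its centre, x along its two lanes. Each lane holds a dark steel comb insert: one of 8 mm pitch (teeth 2.6 mm thick, 36, 44, 52, 60 mm from its middle), one of 12 mm (4 mm thick; 38, 50, 62 mm). Which lane has which varies, and each insert is fixed up to 6 mm off its lane's centre lengthwise; neither is measured.
- lane_left (a point): centre of the gauge's left lane (y = +32 mm in its frame), x along the lane, 39 mm above the table: where a fully seated stud's axis lies. A stud drops in only on a comb of its own pitch, within about 1.3 mm of the right place lengthwise (repeating each pitch); elsewhere its ridges ride on the teeth, 4 mm high. Tooth tops: rounded, 32 mm above the table.
- lane_right (a point): centre of the gauge's right lane (y = -32 mm in its frame), x along the lane, 39 mm above the table: where a fully seated stud's axis lies. In both lanes the teeth stand at the ends, 33 to 67 mm from the insert's middle, between side cheeks 26 mm apart and 46 mm high; the gap between, 66 mm long, is for fingers, its floor 12 mm above the table.
- rack: fixed plywood stock rack 158 x 108 x 8 mm, origin under its centre, x along its two lanes (y = +32 and -32 mm). Wooden rests 44 to 58 mm either side of its middle hold the studs' axes 40 mm above the table; their cheeks are 26 mm apart, 44 mm high. Rack and gauge may change sides.
- post (a point): fixed square timber post, floor to ceiling, about 200 x 200 mm (turned by 0.26 rad), standing between the tables; the point is on its axis at table height. Keep the arm clear of it.
- masking_tape: bystander: roll of masking tape lying flat, 104 mm across, 25 mm high, origin at the centre of its underside
- wood_block: bystander: wooden block 62 x 110 x 19 mm lying flat, origin at the centre of its underside
- eraser: bystander: eraser in a red sleeve lying flat, 21 x 45 x 13 mm, origin at the centre of its underside
- cubocta_solid: bystander: paper model of a many-faced solid, 63 mm, black, yellow and white faces, origin at the centre of its underside
Mind the look-alikes: they are no part of the job. Leave any yellow look-alike of the stud_fine alone.

How it is judged:
At the end, for the whole second after the job is handed in: Each stud lies at rest in a gauge lane, fully down with its thread meshed (its middle less than 1.8 mm above the seated height; a stud on the wrong comb rides 4 mm high), within 13 mm of the lane's centre lengthwise and 4 mm sideways, parallel to the lane within 0.05 rad (((x of stud_fine in the frame of lane_left between -0.013 and 0.013 m and y of stud_fine in the frame of lane_left between -0.004 and 0.004 m and z of stud_fine in the frame of lane_left between -0.003 and 0.0018 m and angle between the x axis of stud_fine and the x axis of lane_left, either way round below 0.05 rad) or (x of stud_fine in the frame of lane_right between -0.013 and 0.013 m and y of stud_fine in the frame of lane_right between -0.004 and 0.004 m and z of stud_fine in the frame of lane_right between -0.003 and 0.0018 m and angle between the x axis of stud_fine and the x axis of lane_right, either way round below 0.05 rad)) and linear speed of each of stud_fine, stud_coarse below 0.01 m/s and angular speed of each of stud_fine, stud_coarse below 0.1 rad/s and ((x of stud_coarse in the frame of lane_left between -0.013 and 0.013 m and y of stud_coarse in the frame of lane_left between -0.004 and 0.004 m and z of stud_coarse in the frame of lane_left between -0.003 and 0.0018 m and angle between the x axis of stud_coarse and the x axis of lane_left, either way round below 0.05 rad) or (x of stud_coarse in the frame of lane_right between -0.013 and 0.013 m and y of stud_coarse in the frame of lane_right between -0.004 and 0.004 m and z of stud_coarse in the frame of lane_right between -0.003 and 0.0018 m and angle between the x axis of stud_coarse and the x axis of lane_right, either way round below 0.05 rad))); the robot touches nothing.
It fails at once if the masking tape is pushed more than 20 mm from its place (distance of masking_tape from where it was at the start of the episode above 0.02 m).
It fails at once if the wood block is pushed more than 20 mm from its place (distance of wood_block from where it was at the start of the episode above 0.02 m).
It fails at once if the eraser is pushed more than 20 mm from its place (distance of eraser from where it was at the start of the episode above 0.02 m).
It fails at once if the cubocta solid is pushed more than 20 mm from its place (distance of cubocta_solid from where it was at the start of the episode above 0.02 m).
It also fails if it takes over 64 s, if anything falls off the work surface, if the arm or the gripper's body presses on something with over 40 N, if the wrist force passes 120 N, or if a joint passes its speed limit or range.

ROBOT

A 6-joint arm with a two-finger parallel gripper is mounted at the origin on a cart in front of the work surface, level with it; the furniture and walls round the work are solid. World frame = base frame: x ahead of the robot, y to its left, z up, the work surface at z = 0. Lengths are in m, angles in rad, forces in N, time in s.
With the tool pointing down it reaches from about 0.325 to 0.9 m from the base axis. Payload 3.5 kg.
Tool frame: the origin (TCP) lies midway between the tips of the shut fingers; the grasp point (between the pads) lies behind it (robot.grasp_offset is the z of the grasp point in the tool frame, in m); z points along the fingers, y is the direction in which the jaws open and shut (so a half turn about z gives the same grasp; the last joint's range is limited). The gripper opens to 85 mm and grips with 20 to 120 N. Pads are 22 mm wide; open, the fingers measure 114 mm over their backs; the gripper's body (76 mm by 85 mm) begins 54 mm behind the grasp point. The pads swing forward as they close: fully open they stand 13 mm farther back than shut.
Start: joints at [1.074, 0.276, -0.026, 1.268, 0, 1.467], TCP at [0.24, 0.577, 0.231] pointing down, gripper open.
Joint ranges: [-3.12, 3.12], [-0.85, 1.88], [-1.08, 1.24], [-1.95, 2.15], [-1.57, 1.53], [-3.14, 3.14]. Speed limits (rad/s): [2.57, 2.57, 3.14, 3.14, 3.14, 3.14].

INTERFACE

Orientations are given as a unit quaternion [w, x, y, z].
In Python, from workcell import robot gives the robot as it stands.
- The arm moves only by the tool jog_arm, never from a script. Its arguments are lists of equal length, an entry for each row: "delta_pos": the shift along the tool's x, y, z as a fraction of full scale, a list of three; "roll": the turn about the tool's z as a fraction of full scale. In form: {"delta_pos": [[x, y, z], ...], "roll": [roll, ...]}. A call has 1 to 20 rows; each row shifts and turns the commanded pose from where the row before left it, along the tool's axes as they then stand; what a row does not reach is not made up. Full scale, the value 1, is 0.04 m for a shift and 2 pi rad for a turn. A row lasts 1/12 s, in which the tool goes at most 41.7 mm and 7.16 degrees, less where a joint would pass 70% of its speed; a pose out of reach is approached as far as the arm can. A call with a number of a shift or a turn outside -1 to 1 is refused whole. A call with a gripper value outside its range is refused whole. "hand" is the opening, from 0 (shut) to 1 (fully open), set as the call begins (left out, the last holds). The fingers move at their own pace and stop on an object; "grip_force" is the grip in N (left out, the last holds). Time passes only in rows, so rows that do not move let the fingers close. It gives the time, the measured TCP pose, the force and the opening at its end, in the units of the state.
- robot.observe(): the state, without advancing time (a new reading comes with each control period).
- robot.grab_frame(name): name is "side" or "top" or "wrist"; returns a dict with "pixels" (400x640x3 uint8, red, green, blue), "K" (3x3 intrinsics, pixels), "D" ([k1, k2, p1, p2, k3] as OpenCV has them; the pictures are not rectified), "R" (3x3) and "t" (3): a world point X has camera coordinates R X + t; the wrist camera has in their place "hand_eye" (4x4, takes a point from camera to tool coordinates, whose origin is the TCP and whose axes are the flange's). Camera axes: x right, y down, z forward; pixel columns grow to the right and rows downward; lengths in m; the calibration is good to about 2 mm. A picture is of the moment at which its call begins: read the wrist's pose just before it. There is no depth.
- robot.close_job(): hands the job in, once; it reports no verdict.
The state is a dict: "t": time; "qpos": joint angles; "dq": joint speeds; "joint_efforts": joint torques, N m; "tool_pos": TCP position; "orientation": TCP orientation; "wrist_force": force on the tool from outside, world axes, zero at the start; "torque": the same for the moment, N m; "opening": opening from 0.0 (shut) to 1.0 (fully open).
Only numpy, scipy, OpenCV 4.12 (cv2) and the standard library are available. Lean on these libraries where they do the work, as an engineer would, in place of code of your own. Each camera call takes 0.05 s, during which the arm holds its last target.

## Working session

There is one attempt and no reset: what is moved stays moved. The work goes in short steps, Python scripts to look and compute and a tool call to move; the robot and the scene stay as the last step left them, time stands still between calls to the robot, and variables do not carry over. Pictures are saved under pics/ and viewed, and the job is handed in when it is done.

Besides the shell and the picture viewer there is one more tool, called as name([rows], argument=value, ...), one row to a line, values as JSON. jog_arm: Moves the arm, as the interface text tells. Shift numbers are shares of 0.04 m and turn numbers shares of 2 pi rad, none past 1 either way. Its arguments: {"type":"object","properties":{"delta_pos":{"type":"array"},"roll":{"type":"array"},"hand":{"type":"number"},"grip_force":{"type":"number"}},"required":["delta_pos","roll"]}

```bash
ls; mkdir -p pics; python3 - <<'E'
from workcell import robot
import cv2
print(robot.observe(), robot.grasp_offset)
for n in ["side","top","wrist"]:
    f=robot.grab_frame(n)
    cv2.imwrite(f"pics/a_{n}.png",f["pixels"][:,:,::-1])
    print(n,{k:v for k,v in f.items() if k!="pixels"})
E
```

```text
pics
{'t': 0.0, 'qpos': array([ 1.07361459e+00,  2.77121217e-01, -2.79318581e-02,  1.26799704e+00,
       -4.03360206e-06,  1.46739687e+00]), 'dq': array([-0.00115607, -0.00161249,  0.00053133, -0.00060775, -0.00163115,
       -0.00136069]), 'joint_efforts': array([-3.58797706e-04, -4.45510769e+01,  2.95198685e+01,  1.63900625e-02,
        1.78017592e-05, -8.43136547e-06]), 'tool_pos': array([0.23942774, 0.57645222, 0.23014301]), 'orientation': array([-3.31405574e-04,  1.95621358e-01,  9.80678854e-01, -1.07706058e-03]), 'wrist_force': array([-0.89010205, -0.92498023,  0.23355734]), 'torque': array([ 0.03516688,  0.04517805, -0.00366565]), 'opening': 1.0045345266662165} -0.0187
side {'K': array([[384.96946015,   0.        , 318.41963215],
       [  0.        , 384.96946015, 203.14472428],
       [  0.        ,   0.        ,   1.        ]]), 'D': array([-0.01861312,  0.        ,  0.        ,  0.        ,  0.        ]), 'R': array([[ 0.93213539, -0.361784  , -0.01536087],
       [-0.19463091, -0.46479169, -0.86376356],
       [ 0.30535623,  0.80813429, -0.50366313]]), 't': array([-0.560
[... 382 characters left out ...]
     [ 0.09404333,  0.00845862, -0.99553217]]), 't': array([-0.1696686 ,  0.55233685,  1.06021029])}
wrist {'K': array([[332.48276911,   0.        , 321.3613387 ],
       [  0.        , 332.48276911, 198.5988846 ],
       [  0.        ,   0.        ,   1.        ]]), 'D': array([-0.06436731,  0.        ,  0.        ,  0.        ,  0.        ]), 'hand_eye': array([[-1.17483405e-04, -9.45615040e-01, -3.25287845e-01,
         8.41368759e-02],
       [ 9.99999829e-01, -2.97652886e-04,  5.04112474e-04,
        -9.73101736e-04],
       [-5.73519203e-04, -3.25287730e-01,  9.45614913e-01,
        -1.41849399e-01],
       [ 0.00000000e+00,  0.00000000e+00,  0.00000000e+00,
         1.00000000e+00]])}
```

View pics/a_side.png

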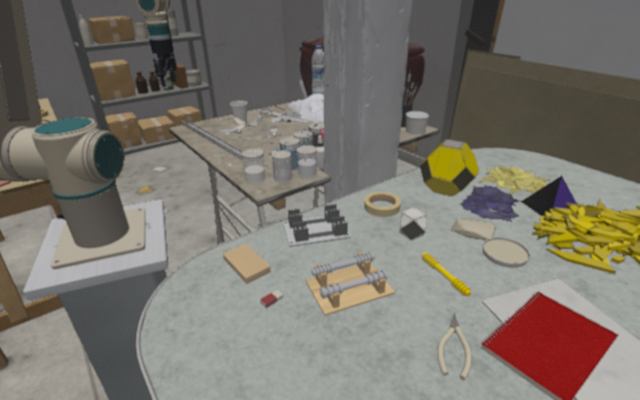

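View pics/a_top.png

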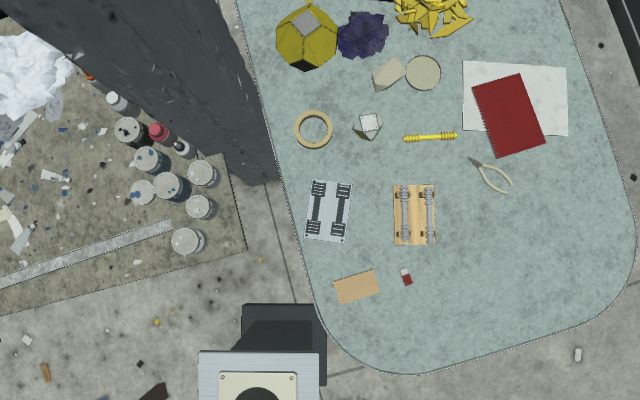

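View pics/a_wrist.png

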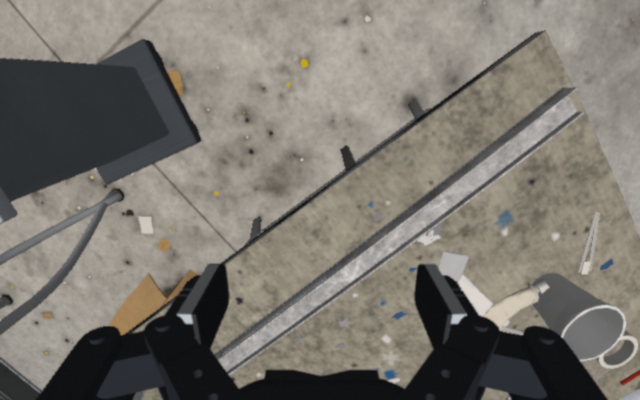

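The side view shows the gauge (white plate, dark combs) at about (317,228), the rack with two studs at (348,285), and a yellow stud look-alike at (445,273). In the top view they are at (328,210), (415,214) and (430,136). I'll enlarge the top view and measure.

```bash
cat > h.py <<'E'
from workcell import robot
import cv2, numpy as np
from scipy.spatial.transform import Rotation as Ro
def ray(f,px,pose=None):
    p=cv2.undistortPoints(np.array(px,float).reshape(-1,1,2),f["K"],f["D"]).reshape(-1,2)
    d=np.c_[p,np.ones(len(p))]
    if pose is None:
        R,t=f["R"],f["t"]; return -R.T@t, d@R
    pos,q=pose; Rt=Ro.from_quat([q[1],q[2],q[3],q[0]]).as_matrix()
    H=f["hand_eye"]; return Rt@H[:3,3]+pos, d@(Rt@H[:3,:3]).T
def onz(f,px,z,pose=None):
    c,d=ray(f,px,pose); return c+d*((z-c[2])/d[:,2])[:,None]
def proj(f,X,pose=None):
    X=np.array(X,float).reshape(-1,3)
    if pose is None: R,t=f["R"],f["t"]
    else:
        pos,q=pose; Rt=Ro.from_quat([q[1],q[2],q[3],q[0]]).as_matrix(); H=f["hand_eye"]
        Rw=Rt@H[:3,:3]; c=Rt@H[:3,3]+pos; R=Rw.T; t=-R@c
    return cv2.projectPoints(X,cv2.Rodrigues(R)[0],t,f["K"],f["D"])[0].reshape(-1,2)
def wrist():
    s=robot.observe(); f=robot.grab_frame("wrist"); return f,(s["tool_pos"],s["orientation"])
def tri(c1,d1,c2,d2):
    A=np.c_[d1,-d2]; s=np.linalg.lstsq(A,c2-c1,rcond=None)[0]
    a=c1+d1*s[0]; b=c2+d2*s[1]; return (a+b)/2,np.linalg.norm(a-b)
E
python3 - <<'E'
from h import *
T=robot.grab_frame("top");S=robot.grab_frame("side")
im=T["pixels"][:,:,::-1]
cv2.imwrite("pics/b_top.png",cv2.resize(im[165:265,290:450],None,fx=5,fy=5,interpolation=cv2.INTER_CUBIC)[:, :])
im=S["pixels"][:,:,::-1]
cv2.imwrite("pics/b_side.png",cv2.resize(im[190:320,270:410],None,fx=4.5,fy=4.5,interpolation=cv2.INTER_CUBIC))
print(ray(T,[[0,0]])[0],ray(S,[[0,0]])[0])
for n,p in dict(gauge=(328,210),rack=(415,214),tape=(313,129),block=(357,287),eraser=(406,277),cub=(369,124),yel=(430,136),post=(275,183)).items(): print(n,onz(T,[p],0.0))
print(proj(T,[[.24,.577,.23]]),proj(S,[[.24,.577,.23]]))
E
```

```text
[ 0.44952683 -0.18120283  1.10589351] [ 0.23490094 -0.9690123   0.56919816]
gauge [[ 0.52307277 -0.18631571  0.        ]]
rack [[ 0.51123857 -0.4180116   0.        ]]
tape [[ 0.74358512 -0.14673327  0.        ]]
block [[ 0.32022362 -0.26142514  0.        ]]
eraser [[ 0.34529182 -0.39079691  0.        ]]
cub [[ 0.75679265 -0.29906918  0.        ]]
yel [[ 0.72322181 -0.46484254  0.        ]]
post [[ 0.59620132 -0.04458881  0.        ]]
[[-13.49804422 330.43948833]] [[170.33496045  88.15650855]]
```

View pics/b_top.png

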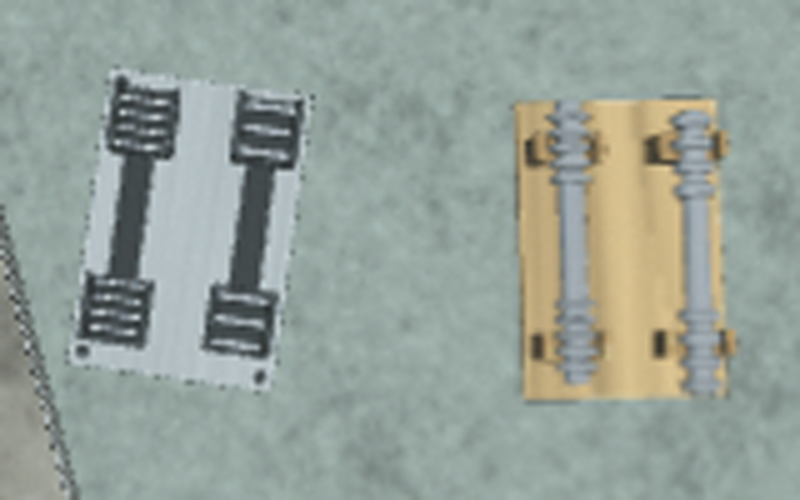

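View pics/b_side.png

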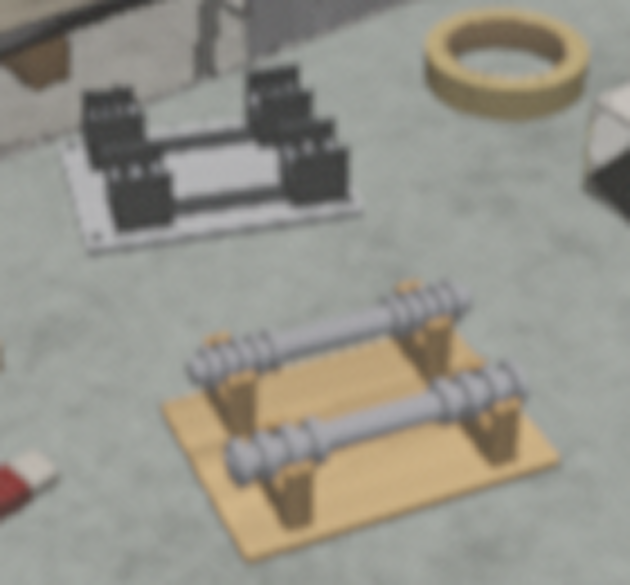

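Gauge left comb (x4 teeth, crop (115,120)) is 8 mm, right comb (x3) is 12 mm. Rack left stud has 4 closer-spaced ridges (fine) and the right one is coarse. Both steel; the yellow one at (430,136) is the look-alike. Next: post location.

```bash
python3 - <<'E'
from h import *
T=robot.grab_frame("top");S=robot.grab_frame("side")
def trace(f,p1,p2):
    # direction on ground: best-fit vertical plane via 2 pixels
    c,d=ray(f,[p1,p2]); n=np.cross(d[0],d[1]); return c,np.degrees(np.arctan2(d[:,1],d[:,0])),n/np.linalg.norm(n)
for f,p,q in [(S,(324,20),(327,190)),(S,(412,10),(402,190)),(S,(387,20),(372,195)),(T,(235,0),(278,180)),(T,(15,0),(235,180))]:
    print(trace(f,p,q))
im=T["pixels"][:,:,::-1]
cv2.imwrite("pics/c_top.png",cv2.resize(im[0:230,0:320],None,fx=2.5,fy=2.5))
im=S["pixels"][:,:,::-1]
cv2.imwrite("pics/c_side.png",cv2.resize(im[0:240,280:480],None,fx=2.5,fy=2.5))
E
```

```text
(array([ 0.23490094, -0.9690123 ,  0.56919816]), array([68.10505584, 67.81209188]), array([-0.92815571,  0.37202313, -0.01121435]))
(array([ 0.23490094, -0.9690123 ,  0.56919816]), array([56.50390513, 55.38191313]), array([-0.83463308,  0.54919496, -0.04210125]))
(array([ 0.23490094, -0.9690123 ,  0.56919816]), array([59.65430034, 60.21965028]), array([-0.86190917,  0.50662383,  0.02109238]))
(array([ 0.44952683, -0.18120283,  1.10589351]), array([20.86655812, 39.72853033]), array([-0.24010493,  0.96753403,  0.07891471]))
(array([ 0.44952683, -0.18120283,  1.10589351]), array([52.83635663, 57.58692246]), array([-0.78024107,  0.62482215,  0.02865583]))
```

View pics/c_top.png

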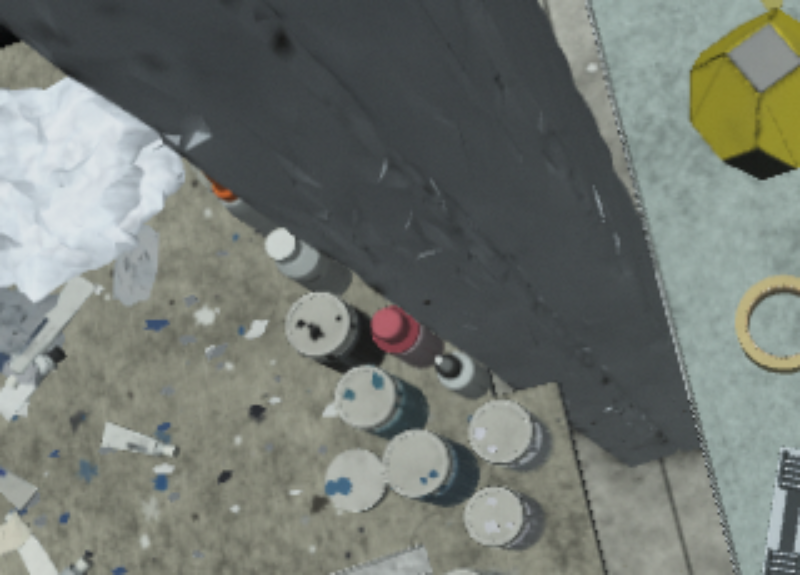

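View pics/c_side.png

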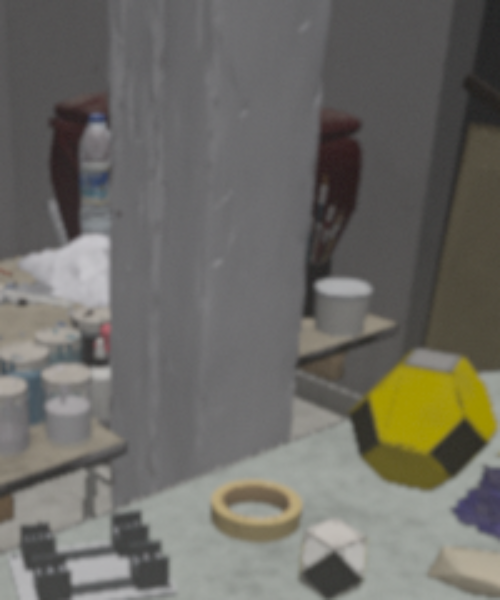

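Post centre is about (0.82, 0.13), so a straight line to the rack passes it with a good margin (arm radius ≤ 0.63). Swinging over.

jog_arm([
  [0, 0, 0],
  [0, 0, 0],
  [0, 0, 0],
  [0, 0, 0],
  [-0.25, -0.9, 0],
  [-0.25, -0.9, 0],
  [-0.25, -0.9, 0],
  [-0.25, -0.9, 0],
  [-0.25, -0.9, 0],
  [-0.25, -0.9, 0],
  [-0.25, -0.9, 0],
  [-0.25, -0.9, 0],
  [-0.25, -0.9, 0],
  [-0.25, -0.9, 0],
  [-0.25, -0.9, 0],
  [-0.25, -0.9, 0],
  [-0.25, -0.9, 0],
  [-0.25, -0.9, 0],
  [-0.25, -0.9, 0],
  [-0.25, -0.9, 0],
], roll=[-0.017, -0.017, -0.017, -0.017, 0, 0, 0, 0, 0, 0, 0, 0, 0, 0, 0, 0, 0, 0, 0, 0], hand=0.5)

```text
t: 2.02
tool_pos: [0.4192, 0.0049, 0.2317]
orientation: [0.001, -0.017, 1.0, -0.0]
wrist_force: [1.0, 0.6, -0.4]
opening: 0.499
```

jog_arm([
  [-0.3, -0.9, 0],
  [-0.3, -0.9, 0],
  [-0.3, -0.9, 0],
  [-0.3, -0.9, 0],
  [-0.3, -0.9, 0],
  [-0.3, -0.4, 0],
  [0, 0, 0],
  [0, 0, 0],
  [0, 0, 0],
], roll=[0, 0, 0, 0, 0, 0, 0, 0, 0])

```text
t: 2.77
tool_pos: [0.4969, -0.1861, 0.2311]
orientation: [-0.001, -0.017, 1.0, 0.0]
wrist_force: [-0.2, 1.1, -0.2]
opening: 0.502
```

```bash
python3 - <<'E'
from h import *
import pickle
f,p=wrist(); print(p)
pickle.dump((f,p),open("w1.pkl","wb"))
cv2.imwrite("pics/d_w.png",f["pixels"][:,:,::-1])
E
```

```text
(array([ 0.49692622, -0.18607266,  0.23105287]), array([-5.30607392e-04, -1.67744326e-02,  9.99859064e-01,  4.34918566e-04]))
```

View pics/d_w.png

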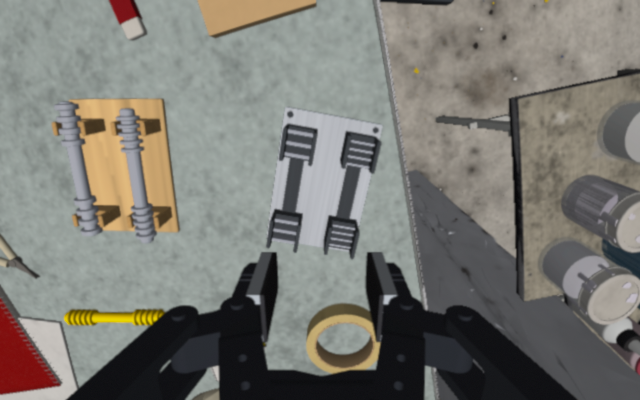

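The wrist view shows the gauge at (325,180) and the rack at (110,165). The left comb (right in the image, (350,195)) has 4 teeth and the right one has 3. I'll take closer second views for triangulation.

jog_arm([
  [-0.5, 0, 0.7],
  [-0.5, 0, 0.7],
  [-0.4, 0, 0.6],
  [-0.3, 0, 0.3],
  [0, 0, 0],
  [0, 0, 0],
  [0, 0, 0],
], roll=[0.008, 0.008, 0.008, 0, 0, 0, 0])

```text
t: 3.4
tool_pos: [0.5651, -0.1881, 0.1403]
orientation: [0.0, 0.058, 0.998, -0.0]
wrist_force: [0.2, 0.2, 0.2]
opening: 0.496
```

```bash
python3 - <<'E'
from h import *
import pickle
f,p=wrist(); print(p)
pickle.dump((f,p),open("w2.pkl","wb"))
im=f["pixels"][:,:,::-1]
cv2.imwrite("pics/e_w.png",cv2.resize(im[40:300,200:480],None,fx=2.5,fy=2.3,interpolation=cv2.INTER_CUBIC))
E
```

```text
(array([ 0.56506266, -0.18805955,  0.14033725]), array([ 1.85450839e-04,  5.80759144e-02,  9.98312145e-01, -1.23718009e-04]))
```

View pics/e_w.png

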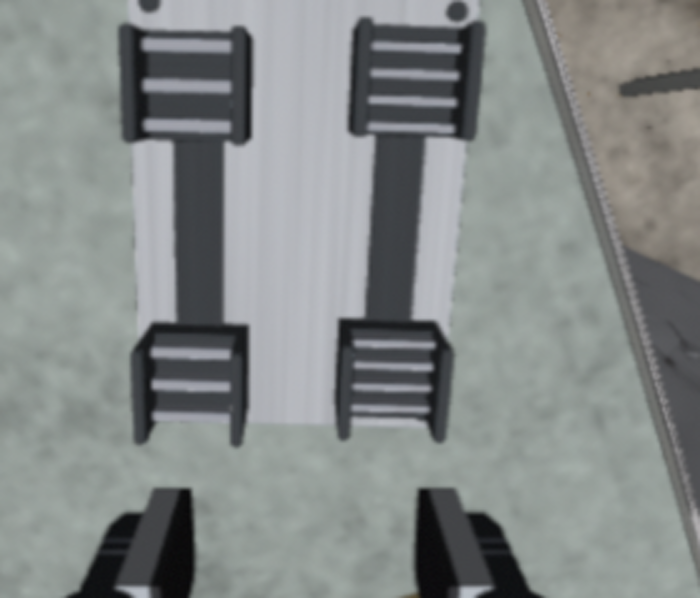

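Clear view: right-lane comb (crop left) has 3+3 teeth, left-lane comb 4+4. I'll measure the tooth centres to subpixel.

```bash
cat >> h.py <<'E'
def peaks(g,u,v,w=8,r=3):
    # refine bright horizontal-ish stripe near (u,v): subpixel row
    p=g[:,int(u)-w:int(u)+w+1].mean(1); v=int(round(v))
    a=p[v-r:v+r+1]; v=v-r+int(np.argmax(a)); a=p[v-2:v+3]; a=a-a.min(); return (a*np.arange(v-2,v+3)).sum()/a.sum()
E
python3 - <<'E'
from h import *
import pickle
f1,p1=pickle.load(open("w1.pkl","rb"));f2,p2=pickle.load(open("w2.pkl","rb"))
g2=f2["pixels"].astype(float).mean(2)
C=lambda x,y:(200+x/2.5,40+y/2.3)
coarse=[C(187,45),C(187,86),C(187,126),C(190,352),C(190,385),C(190,415)]
fine=[C(415,47),C(415,75),C(415,101),C(415,127),C(392,344),C(392,366),C(392,388),C(392,409)]
for name,L,X in [("R/coarse",coarse,[-62,-50,-38,38,50,62]),("L/fine",fine,[-60,-52,-44,-36,36,44,52,60])]:
    px=[(u,peaks(g2,u,v)) for u,v in L]
    for z in (.028,.032,.036):
        P=onz(f2,px,z,p2); X_=np.array(X)/1000
        A=np.c_[X_,np.ones(len(X_))]
        sx,rx,_,_=np.linalg.lstsq(A,P[:,0],rcond=None); sy=np.linalg.lstsq(A,P[:,1],rcond=None)[0]
        print(name,z,"scale",np.hypot(sx[0],sy[0]).round(4),"yaw",np.arctan2(sy[0],sx[0]).round(4),"ctr",sx[1].round(4),sy[1].round(4),"res mm",((P[:,0]-A@sx)*1e3).round(2))
    pr=onz(f2,px,.032,p2); print(np.round(px,1).tolist(), proj(f1,pr,p1).round(1).tolist())
im=f1["pixels"][:,:,::-1]
cv2.imwrite("pics/f_w1.png",cv2.resize(im[100:260,255:395],None,fx=3.7,fy=3.7,interpolation=cv2.INTER_CUBIC))
E
```

```text
R/coarse 0.028 scale 1.0107 yaw -0.1497 ctr 0.5216 -0.2194 res mm [ 0.07 -0.06  0.01 -0.06 -0.11  0.15]
R/coarse 0.032 scale 0.9948 yaw -0.1497 ctr 0.5209 -0.2188 res mm [ 0.07 -0.05  0.01 -0.06 -0.11  0.15]
R/coarse 0.036 scale 0.9789 yaw -0.1497 ctr 0.5203 -0.2181 res mm [ 0.07 -0.05  0.01 -0.06 -0.11  0.14]
[[274.8, 59.3], [274.8, 76.9], [274.8, 94.3], [276.0, 193.4], [276.0, 207.5], [276.0, 221.5]] [[300.0, 133.3], [298.1, 144.6], [296.1, 155.9], [285.6, 221.9], [283.9, 231.5], [282.3, 241.1]]
L/fine 0.028 scale 1.0102 yaw -0.1504 ctr 0.5277 -0.1537 res mm [-0.04 -0.08  0.05  0.14 -0.12 -0.12  0.05  0.12]
L/fine 0.032 scale 0.9943 yaw -0.1504 ctr 0.527 -0.1541 res mm [-0.04 -0.07  0.05  0.13 -0.12 -0.12  0.05  0.12]
L/fine 0.036 scale 0.9784 yaw -0.1504 ctr 0.5262 -0.1545 res mm [-0.04 -0.07  0.05  0.13 -0.12 -0.11  0.05  0.12]
[[366.0, 60.1], [366.0, 71.8], [366.0, 83.5], [366.0, 95.0], [356.8, 189.3], [356.8, 198.7], [356.8, 208.2], [356.8, 217.4]] [[361.8, 143.2], [360.7, 150.7], [359.5, 158.2], [358.4, 165.7], [342.8, 226.9], [341.8, 233.3], [340.9, 239.8], [339.9, 246.0]]
```

View pics/f_w1.png

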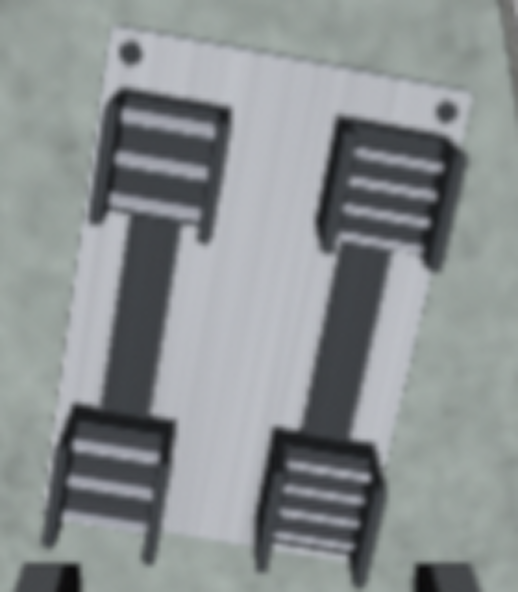

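Pitches match the teeth (scale 0.995 at z=32 mm, so height agrees), lane yaw −0.150. Comb centres: coarse (0.5211,−0.2190), fine (0.5272,−0.1540). Now the rack close-up.

jog_arm([
  [0, 0, 0],
  [0, 0, 0],
  [0, -0.9, 0],
  [0, -0.9, 0],
  [0, -0.9, 0],
  [0, -0.9, 0],
  [0, -0.9, 0],
  [0, -0.9, 0],
  [0, -0.2, 0],
  [0, 0, 0],
  [0, 0, 0],
  [0, 0, 0],
], roll=[-0.012, -0.012, 0, 0, 0, 0, 0, 0, 0, 0, 0, 0])

```text
t: 4.45
tool_pos: [0.5726, -0.4111, 0.14]
orientation: [-0.0, -0.017, 1.0, 0.0]
wrist_force: [-0.7, 0.2, -0.8]
opening: 0.499
```

```bash
python3 - <<'E'
from h import *
import pickle
f,p=wrist(); print(p)
pickle.dump((f,p),open("w3.pkl","wb"))
im=f["pixels"][:,:,::-1]
cv2.imwrite("pics/g_w.png",cv2.resize(im[20:280,200:480],None,fx=2.5,fy=2.3,interpolation=cv2.INTER_CUBIC))
E
```

```text
(array([ 0.57262614, -0.41111615,  0.13997844]), array([-7.81277834e-06, -1.71974228e-02,  9.99852048e-01,  3.62522683e-04]))
```

View pics/g_w.png

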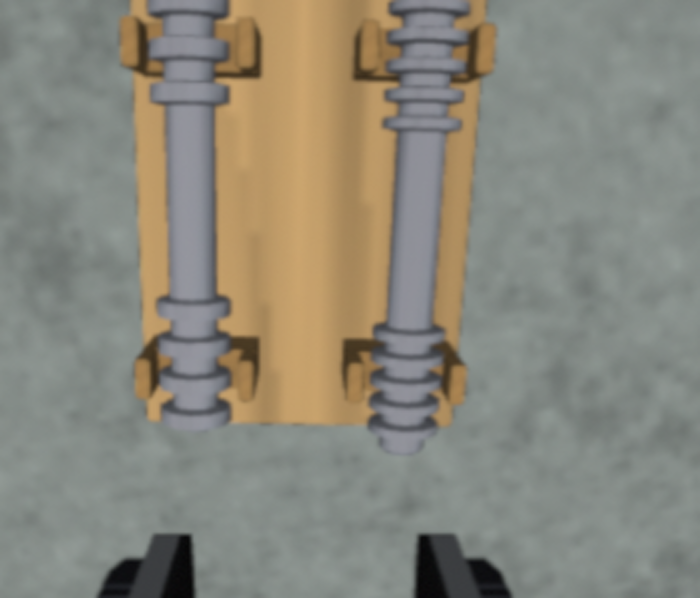

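Crop left is coarse (4 wide ridges per end), crop right is fine (5 narrow ridges). Both are grey steel, so these are the ones to move. Now measuring their axes, yaw and height from the two views.

```bash
python3 - <<'E'
from h import *
import pickle
f1,p1=pickle.load(open("w1.pkl","rb"));f3,p3=pickle.load(open("w3.pkl","rb"))
def steel(f):
    hsv=cv2.cvtColor(f["pixels"],cv2.COLOR_RGB2HSV); h,s,v=[hsv[...,i].astype(int) for i in range(3)]
    px=f["pixels"].astype(int); r,g,b=px[...,0],px[...,1],px[...,2]
    return ((b>r+4)&(b>g)&(v>70)).astype(np.uint8)
m1,m3=steel(f1),steel(f3)
cv2.imwrite("pics/h.png",np.vstack([m1*255,m3*255])[:, :])
def edges(m,row,c0,c1):
    x=np.flatnonzero(m[row,c0:c1])+c0; return (x.min(),x.max(),(x.min()+x.max())/2) if len(x) else None
for nm,c0,c1 in (("coarse",255,300),("fine",340,395)):
    for r in (64,80,100,120,140,150): print(nm,r,edges(m3,r,c0,c1))
for nm,c0,c1 in (("coarse",50,105),("fine",112,165)):
    for r in (150,160,170,180,190): print(nm,r,edges(m1,r,c0,c1))
im=f1["pixels"][:,:,::-1]
cv2.imwrite("pics/h2.png",cv2.resize(im[85:255,40:190],None,fx=3.5,fy=3.5,interpolation=cv2.INTER_CUBIC))
E
```

```text
coarse 64 (np.int64(266), np.int64(286), np.float64(276.0))
coarse 80 (np.int64(268), np.int64(284), np.float64(276.0))
coarse 100 (np.int64(268), np.int64(284), np.float64(276.0))
coarse 120 (np.int64(268), np.int64(284), np.float64(276.0))
coarse 140 (np.int64(269), np.int64(284), np.float64(276.5))
coarse 150 (np.int64(265), np.int64(288), np.float64(276.5))
fine 64 (np.int64(360), np.int64(378), np.float64(369.0))
fine 80 (np.int64(360), np.int64(376), np.float64(368.0))
fine 100 (np.int64(359), np.int64(375), np.float64(367.0))
fine 120 (np.int64(358), np.int64(374), np.float64(366.0))
fine 140 (np.int64(357), np.int64(372), np.float64(364.5))
fine 150 (np.int64(356), np.int64(372), np.float64(364.0))
coarse 150 (np.int64(67), np.int64(80), np.float64(73.5))
coarse 160 (np.int64(69), np.int64(82), np.float64(75.5))
coarse 170 (np.int64(71), np.int64(84), np.float64(77.5))
coarse 180 (np.int64(73), np.int64(86), np.float64(79.5))
coarse 190 (np.int64(75), np.int64(88), np.float64(81.5))
fine 150 (np.int64(123), np.int64(139), np.float64(131.0))
fine 160 (np.int64(128), np.int64(139), np.float64(133.5))
fine 170 (np.int64(130), np.int64(141), np.float64(135.5))
fine 180 (np.int64(132), np.int64(142), np.float64(137.0))
fine 190 (np.int64(133), np.int64(144), np.float64(138.5))
```

View pics/h2.png

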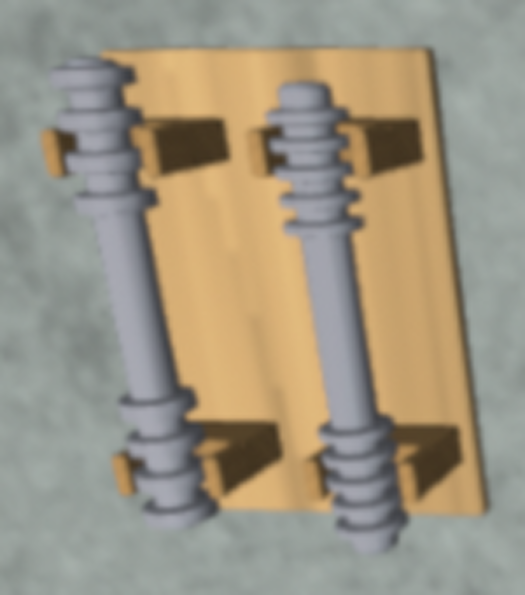

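```bash
python3 - <<'E'
from h import *
import pickle
f1,p1=pickle.load(open("w1.pkl","rb"));f3,p3=pickle.load(open("w3.pkl","rb"))
def line(pa,pb):
    c1,d1=ray(f1,pa,p1);c3,d3=ray(f3,pb,p3)
    n1=np.cross(*d1);n3=np.cross(*d3); d=np.cross(n1,n3); d/=np.linalg.norm(d); 
    if d[0]<0:d=-d
    x=.51
    A=np.array([n1,n3,[1,0,0]]); X=np.linalg.solve(A,[n1@c1,n3@c3,x]); return X,d
for nm,pa,pb,v in (("coarse",[(73.5,150),(81.5,190)],[(276,70),(276.6,145)],(92,306)),("fine",[(132,150),(138.7,190)],[(368.5,74),(364.2,145)],(124,330))):
    X,d=line(pa,pb); print(nm,X.round(4),"yaw",np.arctan2(d[1],d[0]).round(3),"pitch",d[2].round(3))
    e=[onz(f3,[(276 if nm=="coarse" else 366,20+y/2.3)],.051,p3)[0] for y in v]; print(np.round(e,4), "ctr",((e[0]+e[1])/2).round(4), "sep",e[1][0]-e[0][0])
    for z in (.04,.047):
        q=onz(f3,pb,z,p3); print("  onz",z,q.round(4).tolist())
E
```

```text
coarse [ 0.51   -0.4458  0.041 ] yaw 0.003 pitch -0.005
[[ 0.4735 -0.4446  0.051 ]
 [ 0.5348 -0.4449  0.051 ]] ctr [ 0.5042 -0.4448  0.051 ] sep 0.06135377294940325
  onz 0.04 [[0.4793, -0.446, 0.04], [0.5311, -0.4459, 0.04]]
  onz 0.047 [[0.4795, -0.4451, 0.047], [0.5299, -0.445, 0.047]]
fine [ 0.51   -0.382   0.0392] yaw 0.014 pitch -0.018
[[ 0.4801 -0.3856  0.051 ]
 [ 0.5402 -0.3811  0.051 ]] ctr [ 0.5101 -0.3834  0.051 ] sep 0.060083114694149065
  onz 0.04 [[0.4797, -0.3825, 0.04], [0.5289, -0.3819, 0.04]]
  onz 0.047 [[0.4799, -0.3834, 0.047], [0.5277, -0.3828, 0.047]]
```

Axis heights are 41 and 39 mm (should be 40). Fine stud centre is about (0.511, −0.382). Moving over it and descending.

jog_arm([
  [0.51, 0.25, 0],
  [0.51, 0.25, 0],
  [0.51, 0.25, 0],
  [0, 0, 0.6],
  [0, 0, 0.6],
  [0, 0, 0.6],
  [0, 0, 0.6],
  [0, 0, 0.3],
  [0, 0, 0],
  [0, 0, 0],
  [0, 0, 0],
], roll=[0.003, 0, 0, 0, 0, 0, 0, 0, 0, 0, 0])

```text
t: 5.42
tool_pos: [0.5122, -0.3843, 0.0329]
orientation: [0.001, -0.008, 1.0, -0.001]
wrist_force: [-0.7, -0.1, 0.4]
opening: 0.5
```

```bash
python3 - <<'E'
from h import *
f,p=wrist(); print(p, robot.observe()["wrist_force"])
im=f["pixels"][:,:,::-1]
cv2.imwrite("pics/i_w.png",im)
s=robot.grab_frame("side")["pixels"][190:320,270:410,::-1]
cv2.imwrite("pics/i_s.png",cv2.resize(s,None,fx=4.5,fy=4.5,interpolation=cv2.INTER_CUBIC))
E
```

```text
(array([ 0.51220299, -0.38432267,  0.0329231 ]), array([ 9.05643135e-04, -7.64785249e-03,  9.99970002e-01, -8.27747039e-04])) [ 0.73699688 -1.01943863  0.38827909]
```

View pics/i_w.png

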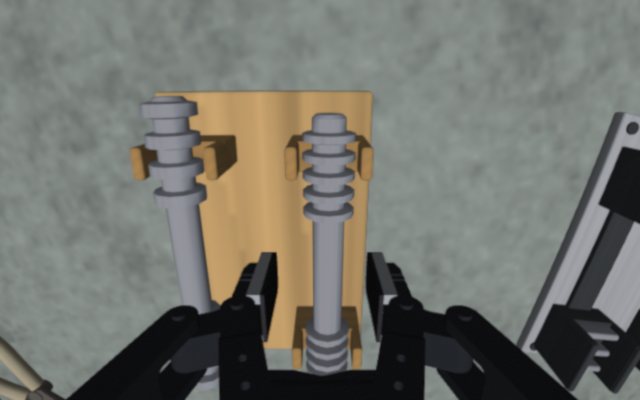

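View pics/i_s.png

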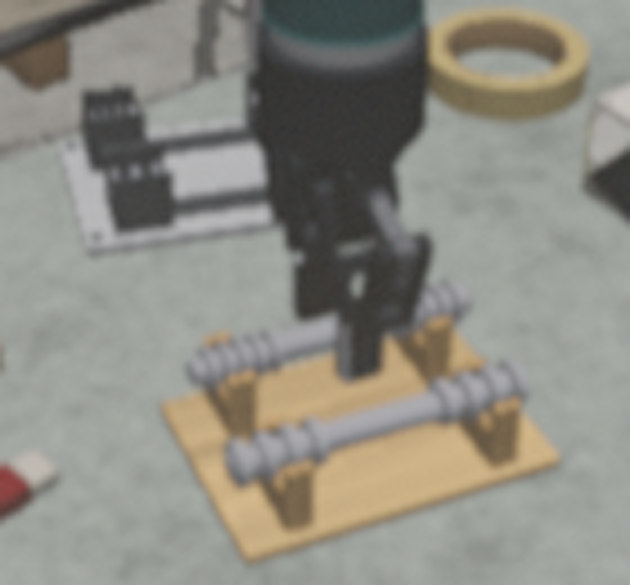

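The fingers straddle the fine stud at (327,240), clear of the coarse one. Lowering the rest and closing.

jog_arm([
  [0, 0.05, 0.15],
  [0, 0, 0.13],
  [0, 0, 0],
  [0, 0, 0],
], roll=[0, 0, 0, 0])

```text
t: 5.85
tool_pos: [0.5105, -0.3815, 0.0195]
orientation: [-0.0, -0.007, 1.0, 0.0]
wrist_force: [1.2, 0.1, -0.3]
opening: 0.498
```

jog_arm([
  [0, 0, 0],
  [0, 0, 0],
  [0, 0, 0],
  [0, 0, 0],
  [0, 0, 0],
  [0, 0, 0],
], roll=[0, 0, 0, 0, 0, 0], hand=0, grip_force=50)

```text
t: 6.35
tool_pos: [0.5111, -0.382, 0.0203]
orientation: [0.0, -0.007, 1.0, -0.0]
wrist_force: [0.8, 0.5, 2.0]
opening: 0.142
```

jog_arm([
  [0, 0, -0.3],
  [0, 0, -0.6],
  [0, 0, -0.8],
  [0, 0, -0.8],
  [0, 0, 0],
  [0, 0.9, 0],
  [0, 0.9, 0],
  [0, 0.9, 0],
  [0, 0.9, 0],
  [0, 0.9, 0],
  [-0.2, 0.9, 0],
  [-0.1, 0.3, 0],
  [0, 0, 0],
  [0, 0, 0],
  [0, 0, 0],
], roll=[0, 0, 0, 0, 0, 0, 0, 0, 0, 0, 0, 0, 0.013, 0.0133, 0])

```text
t: 7.6
tool_pos: [0.5195, -0.1534, 0.1199]
orientation: [-0.0, 0.075, 0.997, -0.0]
wrist_force: [0.6, -0.5, -2.6]
opening: 0.146
```

```bash
python3 - <<'E'
from h import *
import pickle
f,p=wrist(); print(p,2*np.arctan2(p[1][2],p[1][1])-np.pi)
S=[robot.observe()["tool_pos"]]
pickle.dump((f,p),open("w4.pkl","wb"))
im=f["pixels"][:,:,::-1]
cv2.imwrite("pics/j_w.png",cv2.resize(im[60:400,170:470],None,fx=2.3,fy=1.75))
E
```

```text
(array([ 0.51950226, -0.15335149,  0.11992277]), array([-2.71255367e-04,  7.54491274e-02,  9.97149610e-01, -1.00074496e-04])) -0.15104179570781273
```

View pics/j_w.png

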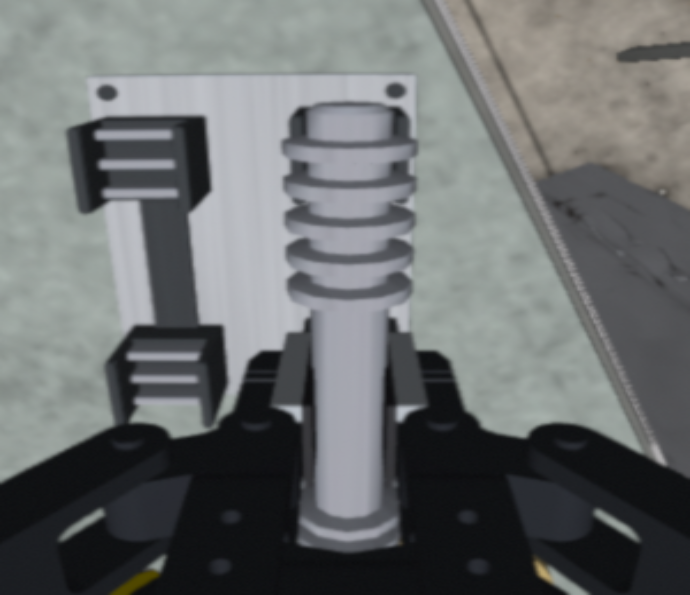

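Stud held level in the lane direction, with the near-end ridges clearly seen at crop (350,150–290). I'll measure where its middle sits in the tool frame, from the silhouette tips of the ridges.

```bash
cat >> h.py <<'E'
def inhand(f,p,tips,X,zs):
    """tips: pixel points (u,v) at ridge silhouette tips; X ridge offsets toward camera(+tool x), zs tool-z candidates"""
    H=f["hand_eye"]; d=cv2.undistortPoints(np.array(tips,float).reshape(-1,1,2),f["K"],f["D"]).reshape(-1,2)
    d=np.c_[d,np.ones(len(d))]@H[:3,:3].T; c=H[:3,3]
    for z in zs:
        P=c+d*((z-c[2])/d[:,2])[:,None]
        s=np.polyfit(X,P[:,0],1); print("z",z,"scale",s[0].round(4),"mid x",(s[1]*1e3).round(2),"res",((P[:,0]-np.polyval(s,X))*1e3).round(2),"y",(P[:,1]*1e3).round(1))
E
python3 - <<'E'
from h import *
import pickle
f,p=pickle.load(open("w4.pkl","rb"))
im=f["pixels"][:,:,::-1]
cv2.imwrite("pics/k_w.png",cv2.resize(im[115:240,285:360],None,fx=8,fy=4.8,interpolation=cv2.INTER_NEAREST))
E
```

View pics/k_w.png

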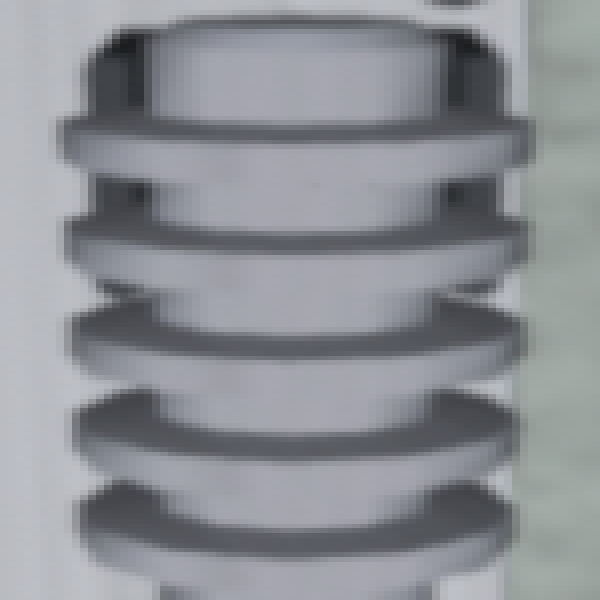

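```bash
python3 - <<'E'
from h import *
import pickle
f,p=pickle.load(open("w4.pkl","rb"))
X=np.array([64,56,48,40,32])/1e3
g=f["pixels"].astype(float).mean(2)[:,317:328].mean(1)
dg=np.diff(g); e=[]
for y in (143.5,167.5,189.4,210.8,231):
    k=int(y); a=np.clip(dg[k-3:k+3],0,None); e.append((a*(np.arange(k-3,k+3)+.5)).sum()/a.sum())
print(np.round(e,2))
inhand(f,p,[(322,y+0) for y in e],X+.0015,(-.026,-.028,-.030,-.032))
inhand(f,p,[(322,y) for y in (148.0,171.5,193.1,214.5,234.0)],X,(-.028,-.030,-.032))
E
```

```text
[144.43 167.43 189.47 210.55 230.78]
z -0.026 scale 1.0313 mid x -3.03 res [-0.    0.    0.    0.01 -0.01] y [-0.6 -0.6 -0.6 -0.6 -0.6]
z -0.028 scale 1.0135 mid x -1.52 res [-0.    0.    0.    0.01 -0.01] y [-0.6 -0.6 -0.6 -0.6 -0.6]
z -0.03 scale 0.9957 mid x -0.01 res [-0.    0.    0.    0.01 -0.01] y [-0.6 -0.6 -0.6 -0.6 -0.6]
z -0.032 scale 0.9779 mid x 1.5 res [-0.    0.    0.    0.01 -0.01] y [-0.6 -0.6 -0.6 -0.6 -0.6]
z -0.028 scale 1.0168 mid x -1.55 res [ 0.1  -0.11  0.02 -0.13  0.11] y [-0.6 -0.6 -0.6 -0.6 -0.6]
z -0.03 scale 0.9989 mid x -0.04 res [ 0.1  -0.1   0.02 -0.13  0.11] y [-0.6 -0.6 -0.6 -0.6 -0.6]
z -0.032 scale 0.9811 mid x 1.47 res [ 0.1  -0.1   0.02 -0.13  0.11] y [-0.6 -0.6 -0.6 -0.6 -0.6]
```

Residuals are under 0.02 mm and the stud's middle is at tool x ≈ 0, so the TCP target is (0.5271, −0.1534). Going to a hover about 7 mm above the teeth.

jog_arm([
  [-0.19, 0.03, 0],
  [0, 0, 0.6],
  [0, 0, 0.6],
  [0, 0, 0.6],
  [0, 0, 0.3],
  [0, 0, 0],
  [0, 0, 0],
  [0, 0, 0],
], roll=[0, 0, 0, 0, 0, 0, 0, 0])

```text
t: 8.32
tool_pos: [0.5286, -0.1545, 0.037]
orientation: [0.001, 0.075, 0.997, -0.0]
wrist_force: [0.0, 0.1, -1.9]
opening: 0.139
```

```bash
python3 - <<'E'
from h import *
P=[]
for i in range(5):
    s=robot.observe(); P.append(np.r_[s["tool_pos"],s["wrist_force"]]); f=robot.grab_frame("wrist" if i<4 else "side")
P=np.array(P); print(P.round(4)); print(P.mean(0).round(4))
cv2.imwrite("pics/l_s.png",cv2.resize(f["pixels"][170:270,250:380,::-1],None,fx=5,fy=5,interpolation=cv2.INTER_CUBIC))
E
```

```text
[[ 0.5286 -0.1545  0.037   0.0179  0.139  -1.8731]
 [ 0.529  -0.1546  0.0375  1.3743 -0.1689 -2.8095]
 [ 0.529  -0.1545  0.0376  0.0807 -0.434  -2.1453]
 [ 0.5289 -0.1544  0.0376 -0.0991  0.0341 -3.1974]
 [ 0.5286 -0.1543  0.0375  0.6828 -0.3924 -2.4521]]
[ 0.5288 -0.1545  0.0374  0.4113 -0.1644 -2.4955]
```

View pics/l_s.png

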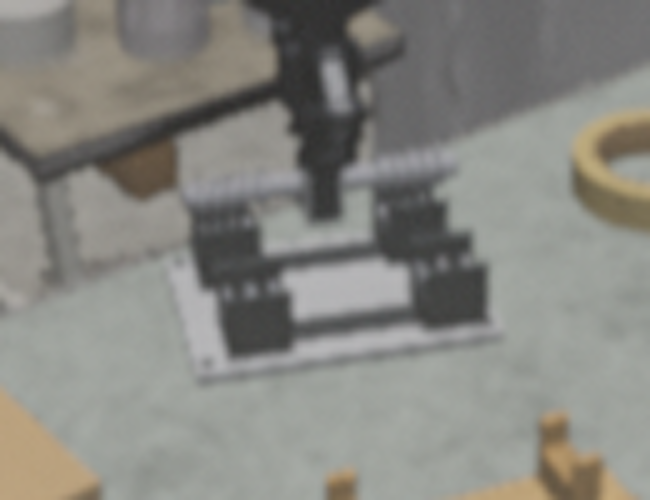

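jog_arm([
  [0.046, 0.02, 0],
  [0, 0, 0.15],
  [0, 0, 0.12],
  [0, 0, 0],
  [0, 0, 0],
  [0, 0, 0],
], roll=[0, 0, 0, 0, 0, 0])

```text
t: 9.07
tool_pos: [0.5255, -0.1526, 0.025]
orientation: [-0.0, 0.075, 0.997, 0.0]
wrist_force: [0.4, -0.4, -3.3]
opening: 0.146
```

jog_arm([
  [0, 0, 0.05],
  [0, 0, 0],
  [0, 0, 0],
  [0, 0, 0],
], roll=[0, 0, 0, 0])

```text
t: 9.4
tool_pos: [0.5258, -0.1527, 0.0234]
orientation: [0.0, 0.075, 0.997, -0.0]
wrist_force: [0.4, -1.0, -2.7]
opening: 0.147
```

jog_arm([
  [0, 0, 0.04],
  [0, 0, 0],
  [0, 0, 0],
  [0, 0, 0],
], roll=[0, 0, 0, 0])

```text
t: 9.73
tool_pos: [0.5259, -0.1528, 0.0218]
orientation: [0.0, 0.075, 0.997, -0.0]
wrist_force: [0.5, 0.3, -3.6]
opening: 0.142
```

No contact force where ridges would ride (~0.0245), so the teeth are entering the grooves. Continuing down gently.

jog_arm([
  [0, 0, 0.03],
  [0, 0, 0],
  [0, 0, 0],
  [0, 0, 0],
], roll=[0, 0, 0, 0])

```text
t: 10.07
tool_pos: [0.5258, -0.1527, 0.0205]
orientation: [0.0, 0.075, 0.997, -0.0]
wrist_force: [1.1, -0.7, -3.3]
opening: 0.144
```

jog_arm([
  [0, 0, 0.02],
  [0, 0, 0],
  [0, 0, 0],
  [0, 0, 0],
], roll=[0, 0, 0, 0])

```text
t: 10.4
tool_pos: [0.5259, -0.1527, 0.0197]
orientation: [0.0, 0.075, 0.997, -0.0]
wrist_force: [1.2, -0.3, -3.0]
opening: 0.145
```

```bash
python3 - <<'E'
from h import *
f,p=wrist(); s=robot.observe(); print(s["tool_pos"],s["wrist_force"],s["torque"])
cv2.imwrite("pics/m_w.png",cv2.resize(f["pixels"][60:400,170:470,::-1],None,fx=2.3,fy=1.75))
f=robot.grab_frame("side")
cv2.imwrite("pics/m_s.png",cv2.resize(f["pixels"][170:270,250:380,::-1],None,fx=5,fy=5,interpolation=cv2.INTER_CUBIC))
E
```

```text
[ 0.52584321 -0.15274164  0.01973955] [ 1.37349202 -1.00558958 -3.54144037] [-0.02681176 -0.27343498  0.04150298]
```

View pics/m_w.png

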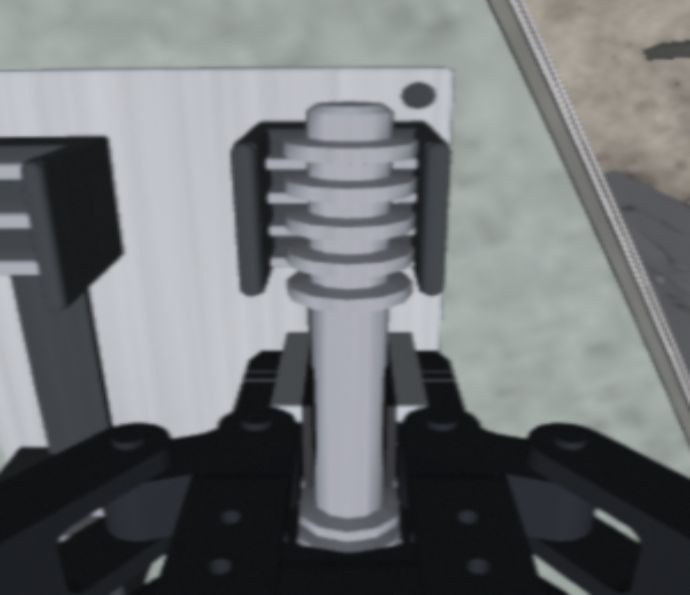

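View pics/m_s.png

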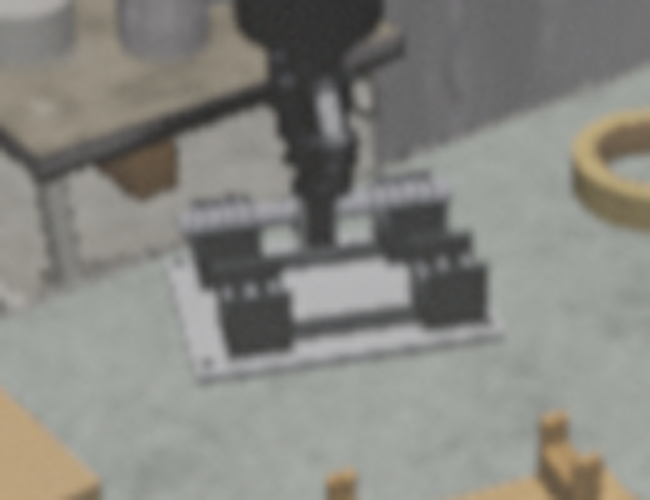

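The teeth visibly sit between the ridges (teeth rows 163/197/230/262 against ridge rows 150…288), with the stud about 1 mm toward the left cheek. Nudging it sideways, lowering the last millimetre and releasing.

jog_arm([
  [0, -0.025, 0],
  [0, 0, 0.02],
  [0, 0, 0],
  [0, 0, 0],
  [0, 0, 0],
], roll=[0, 0, 0, 0, 0])

```text
t: 10.92
tool_pos: [0.5258, -0.1538, 0.0192]
orientation: [0.0, 0.075, 0.997, -0.0]
wrist_force: [0.8, 1.3, 1.6]
opening: 0.144
```

jog_arm([
  [0, 0, 0],
  [0, 0, 0],
  [0, 0, 0],
  [0, 0, 0],
  [0, 0, 0],
  [0, 0, 0],
], roll=[0, 0, 0, 0, 0, 0], hand=0.5)

```text
t: 11.42
tool_pos: [0.5255, -0.1537, 0.0189]
orientation: [-0.0, 0.075, 0.997, -0.0]
wrist_force: [-0.6, -0.4, -0.3]
opening: 0.503
```

jog_arm([
  [0, 0, -0.2],
  [0, 0, -0.6],
  [0, 0, -0.8],
  [0, 0, -0.8],
  [0, 0, -0.6],
  [-0.5, 0, 0],
  [-0.3, 0, 0],
  [0, 0, 0],
  [0, 0, 0],
], roll=[0, 0, 0, 0, 0, 0, 0, 0, 0])

```text
t: 12.17
tool_pos: [0.5573, -0.1585, 0.1393]
orientation: [-0.0, 0.075, 0.997, -0.0]
wrist_force: [-0.4, -0.2, -0.6]
opening: 0.501
```

```bash
python3 - <<'E'
from h import *
import pickle
f,p=wrist(); print(p)
pickle.dump((f,p),open("w5.pkl","wb"))
im=f["pixels"][:,:,::-1]
cv2.imwrite("pics/n_w.png",cv2.resize(im[40:300,200:480],None,fx=2.5,fy=2.3,interpolation=cv2.INTER_CUBIC))
f=robot.grab_frame("side")
cv2.imwrite("pics/n_s.png",cv2.resize(f["pixels"][170:270,250:380,::-1],None,fx=5,fy=5,interpolation=cv2.INTER_CUBIC))
E
```

```text
(array([ 0.55726953, -0.15848511,  0.13934621]), array([-2.19890208e-05,  7.51075532e-02,  9.97175436e-01, -6.99245728e-05]))
```

View pics/n_w.png

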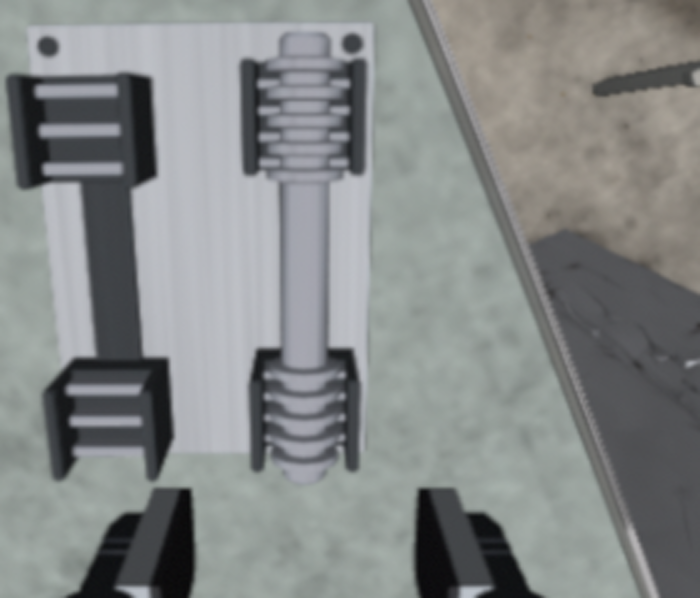

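View pics/n_s.png

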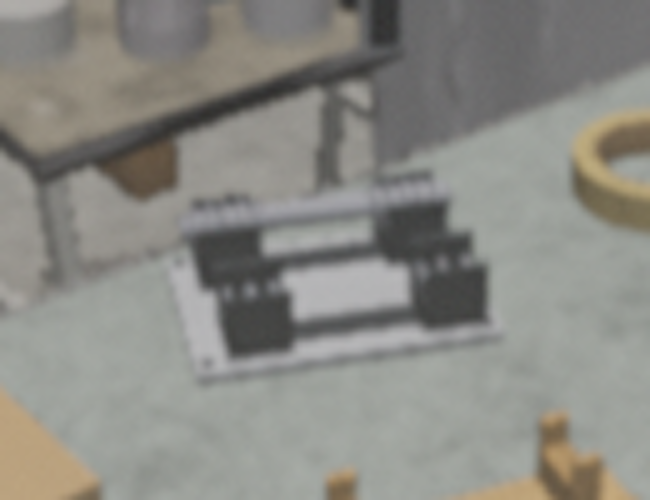

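The fine stud is down in the left lane with teeth showing between ridges at both ends (crop (305,110), (302,420)). Now for the coarse one. I'll recheck its comb in this view, then move over the stud.

```bash
python3 - <<'E'
from h import *
import pickle
f2,p2=pickle.load(open("w5.pkl","rb"))
g2=f2["pixels"].astype(float).mean(2)
C=lambda x,y:(200+x/2.5,40+y/2.3)
coarse=[C(77,91),C(77,130),C(77,169),C(105,390),C(105,421),C(105,451)]
X_=np.array([-62,-50,-38,38,50,62])/1e3
px=[(u,peaks(g2,u,v,6)) for u,v in coarse]
for z in (.0307,.032):
    P=onz(f2,px,z,p2); A=np.c_[X_,np.ones(6)]
    sx=np.linalg.lstsq(A,P[:,0],rcond=None)[0]; sy=np.linalg.lstsq(A,P[:,1],rcond=None)[0]
    print(z,"scale",np.hypot(sx[0],sy[0]).round(4),"yaw",np.arctan2(sy[0],sx[0]).round(4),"ctr",sx[1].round(4),sy[1].round(4),((P[:,0]-A@sx)*1e3).round(2))
E
```

```text
0.0307 scale 0.9988 yaw -0.1459 ctr 0.5206 -0.22 [ 0.09  0.04 -0.15  0.06 -0.19  0.15]
0.032 scale 0.9936 yaw -0.1459 ctr 0.5204 -0.2196 [ 0.09  0.04 -0.15  0.06 -0.18  0.15]
```

jog_arm([
  [0, 0, 0],
  [0, 0, 0],
  [0.16, -0.9, 0],
  [0.16, -0.9, 0],
  [0.16, -0.9, 0],
  [0.16, -0.9, 0],
  [0.16, -0.9, 0],
  [0.16, -0.9, 0],
  [0.16, -0.9, 0],
  [0.16, -0.9, 0],
  [0, 0, 0],
  [0, 0, 0.8],
  [0, 0, 0.8],
  [0, 0, 0.7],
  [0, 0, 0.3],
  [0, 0, 0],
  [0, 0, 0],
  [0, 0, 0],
], roll=[-0.0122, -0.0122, 0, 0, 0, 0, 0, 0, 0, 0, 0, 0, 0, 0, 0, 0, 0, 0])

```text
t: 13.77
tool_pos: [0.5078, -0.4474, 0.0368]
orientation: [0.001, -0.001, 1.0, -0.001]
wrist_force: [0.4, -0.0, -0.3]
opening: 0.501
```

```bash
python3 - <<'E'
from h import *
f,p=wrist(); print(p,2*np.arctan2(p[1][2],p[1][1])-np.pi)
cv2.imwrite("pics/o_w.png",f["pixels"][:,:,::-1])
E
```

```text
(array([ 0.50777709, -0.4474253 ,  0.03683926]), array([ 9.79067073e-04, -1.45161232e-03,  9.99997920e-01, -1.04611429e-03])) 0.0029032286345627156
```

View pics/o_w.png

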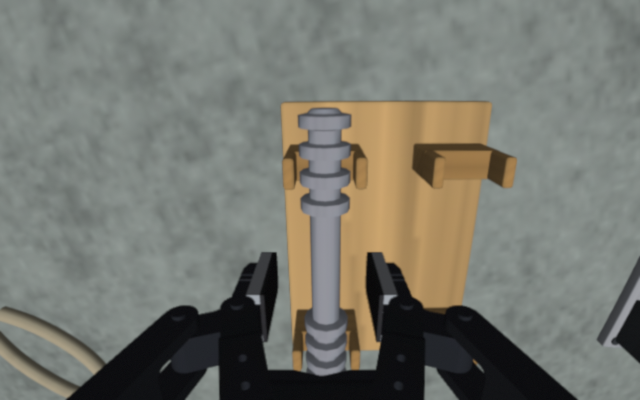

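Straddling the coarse stud at (325,250), ends clear. Lowering and gripping.

jog_arm([
  [0.05, 0.04, 0.2],
  [0, 0, 0.18],
  [0, 0, 0],
  [0, 0, 0],
  [0, 0, 0],
], roll=[0, 0, 0, 0, 0])

```text
t: 14.23
tool_pos: [0.5047, -0.4449, 0.0196]
orientation: [-0.0, -0.001, 1.0, 0.0]
wrist_force: [-0.2, -0.4, -0.6]
opening: 0.5
```

jog_arm([
  [0, 0, 0],
  [0, 0, 0],
  [0, 0, 0],
  [0, 0, 0],
  [0, 0, 0],
  [0, 0, 0],
], roll=[0, 0, 0, 0, 0, 0], hand=0)

```text
t: 14.73
tool_pos: [0.5049, -0.4454, 0.0201]
orientation: [0.0, -0.001, 1.0, -0.0]
wrist_force: [-0.4, -1.0, 2.1]
opening: 0.143
```

jog_arm([
  [0, 0, -0.3],
  [0, 0, -0.6],
  [0, 0, -0.8],
  [0, 0, -0.8],
  [0, 0, 0],
  [-0.1, 0.9, 0],
  [-0.1, 0.9, 0],
  [-0.1, 0.9, 0],
  [-0.1, 0.9, 0],
  [0, 0.9, 0],
  [0, 0.9, 0],
  [0, 0.25, 0],
  [0, 0, 0],
  [0, 0, 0],
  [0, 0, 0],
  [0, 0, 0],
], roll=[0, 0, 0, 0, 0, 0, 0, 0, 0, 0, 0, 0, 0.0121, 0.0121, 0, 0])

```text
t: 16.07
tool_pos: [0.5198, -0.2189, 0.1195]
orientation: [-0.0, 0.074, 0.997, 0.0]
wrist_force: [-0.4, 0.2, -2.9]
opening: 0.14
```

```bash
python3 - <<'E'
from h import *
import pickle
f,p=wrist(); print(p,2*np.arctan2(p[1][2],p[1][1])-np.pi)
for i in range(2): robot.grab_frame("top"); print(robot.observe()["tool_pos"])
pickle.dump((f,p),open("w6.pkl","wb"))
im=f["pixels"][:,:,::-1]
cv2.imwrite("pics/p_w.png",cv2.resize(im[100:300,250:400],None,fx=5,fy=3,interpolation=cv2.INTER_CUBIC))
E
```

```text
(array([ 0.51977875, -0.21888053,  0.11945929]), array([-3.54793216e-04,  7.36778878e-02,  9.97282016e-01,  1.51465037e-04])) -0.1474894318227955
[ 0.51991562 -0.21922912  0.11951666]
[ 0.51996981 -0.21925866  0.1195421 ]
```

View pics/p_w.png

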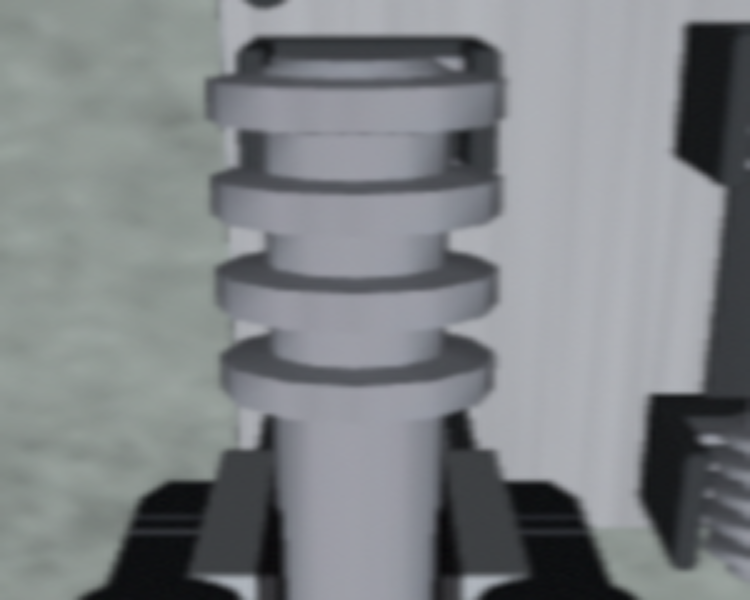

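```bash
python3 - <<'E'
from h import *
import pickle
f,p=pickle.load(open("w6.pkl","rb"))
X=np.array([68,56,44,32])/1e3
g=f["pixels"].astype(float).mean(2)[:,316:327].mean(1)
dg=np.diff(g); e=[]
for y in (129.3,160,193,227.7):
    k=int(round(y)); a=np.clip(dg[k-4:k+4],0,None); print(g[k-5:k+6].round()); e.append((a*(np.arange(k-4,k+4)+.5)).sum()/a.sum())
print(np.round(e,2))
inhand(f,p,[(321,y) for y in e],X+.0025,(-.028,-.0295,-.031))
E
```

```text
[145. 135. 111.  92.  93. 116. 142. 153. 155. 155. 155.]
[158. 158. 158. 158. 148. 116.  93.  88.  90. 109. 143.]
[159. 159. 159. 151. 122.  96.  89.  88.  91. 111. 144.]
[100.  89.  88.  88.  93. 116. 147. 157. 158. 158. 158.]
[129.35 163.4  196.37 228.2 ]
z -0.028 scale 1.0142 mid x -1.32 res [-0.19  0.19  0.19 -0.19] y [-1. -1. -1. -1.]
z -0.0295 scale 1.0009 mid x -0.19 res [-0.19  0.18  0.19 -0.19] y [-1. -1. -1. -1.]
z -0.031 scale 0.9875 mid x 0.94 res [-0.18  0.18  0.19 -0.19] y [-1. -1. -1. -1.]
```

Stud middle is at tool x ≈ −0.3 mm, so the TCP target is (0.520, −0.2186). Descending to hover.

jog_arm([
  [0, 0.015, 0.6],
  [0, 0, 0.6],
  [0, 0, 0.6],
  [0, 0, 0.3],
  [0, 0, 0],
  [0, 0, 0],
  [0, 0, 0],
  [0, 0, 0],
], roll=[0, 0, 0, 0, 0, 0, 0, 0])

```text
t: 16.88
tool_pos: [0.5218, -0.2193, 0.0375]
orientation: [0.002, 0.075, 0.997, -0.001]
wrist_force: [0.5, -0.2, -2.6]
opening: 0.145
```

```bash
python3 - <<'E'
from h import *
for i in range(3):
    f,p=wrist(); print(p[0])
cv2.imwrite("pics/q_w.png",cv2.resize(f["pixels"][60:400,170:470,::-1],None,fx=2.3,fy=1.75))
E
```

```text
[ 0.52183331 -0.21932181  0.03749639]
[ 0.52172045 -0.21927105  0.03744422]
[ 0.52152209 -0.21910929  0.03727585]
```

View pics/q_w.png

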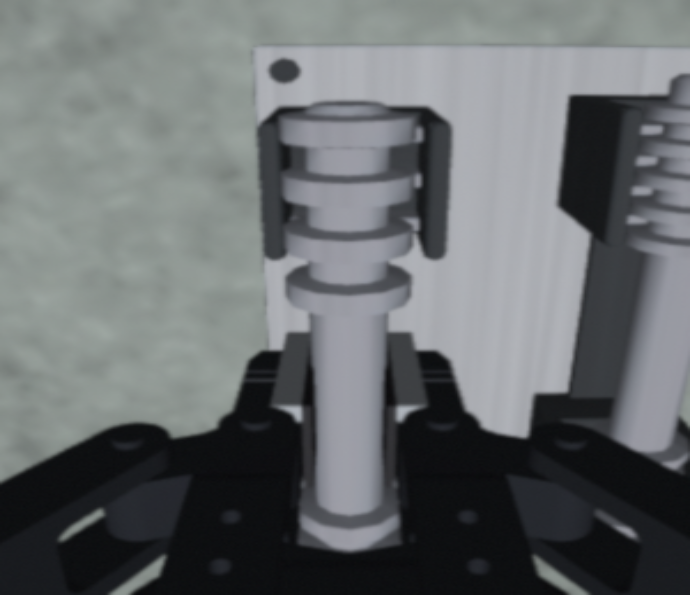

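Centred between the cheeks (283–422 vs stud 283–418). Feeling down.

jog_arm([
  [0, 0, 0.15],
  [0, 0, 0.12],
  [0, 0, 0],
  [0, 0, 0],
  [0, 0, 0],
], roll=[0, 0, 0, 0, 0])

```text
t: 17.45
tool_pos: [0.52, -0.2182, 0.0246]
orientation: [-0.0, 0.075, 0.997, 0.0]
wrist_force: [-0.7, 0.1, -3.1]
opening: 0.141
```

jog_arm([
  [0, 0, 0.04],
  [0, 0, 0],
  [0, 0, 0],
  [0, 0, 0],
], roll=[0, 0, 0, 0])

```text
t: 17.78
tool_pos: [0.5203, -0.2184, 0.0234]
orientation: [0.0, 0.075, 0.997, -0.0]
wrist_force: [1.0, 0.8, -2.4]
opening: 0.146
```

jog_arm([
  [0, 0, 0.03],
  [0, 0, 0],
  [0, 0, 0],
  [0, 0, 0],
], roll=[0, 0, 0, 0])

```text
t: 18.12
tool_pos: [0.5202, -0.2184, 0.0221]
orientation: [-0.0, 0.075, 0.997, 0.0]
wrist_force: [0.3, 0.3, -2.9]
opening: 0.149
```

No contact, so it is entering the grooves. Continuing.

jog_arm([
  [0, 0, 0.04],
  [0, 0, 0],
  [0, 0, 0],
  [0, 0, 0],
], roll=[0, 0, 0, 0])

```text
t: 18.45
tool_pos: [0.5202, -0.2184, 0.0204]
orientation: [-0.0, 0.075, 0.997, 0.0]
wrist_force: [-0.1, -0.8, -1.6]
opening: 0.14
```

jog_arm([
  [0, 0, 0.03],
  [0, 0, 0],
  [0, 0, 0],
  [0, 0, 0],
], roll=[0, 0, 0, 0])

```text
t: 18.78
tool_pos: [0.5202, -0.2184, 0.0193]
orientation: [-0.0, 0.075, 0.997, 0.0]
wrist_force: [0.1, 0.4, -2.1]
opening: 0.144
```

```bash
python3 - <<'E'
from h import *
f,p=wrist(); s=robot.observe(); print(s["tool_pos"],s["wrist_force"],s["torque"])
cv2.imwrite("pics/r_w.png",cv2.resize(f["pixels"][60:400,170:470,::-1],None,fx=2.3,fy=1.75))
E
```

```text
[ 0.52018641 -0.21837387  0.0192997 ] [ 0.76698832  0.1906596  -2.05477628] [ 0.06127025 -0.0356904  -0.02965595]
```

View pics/r_w.png

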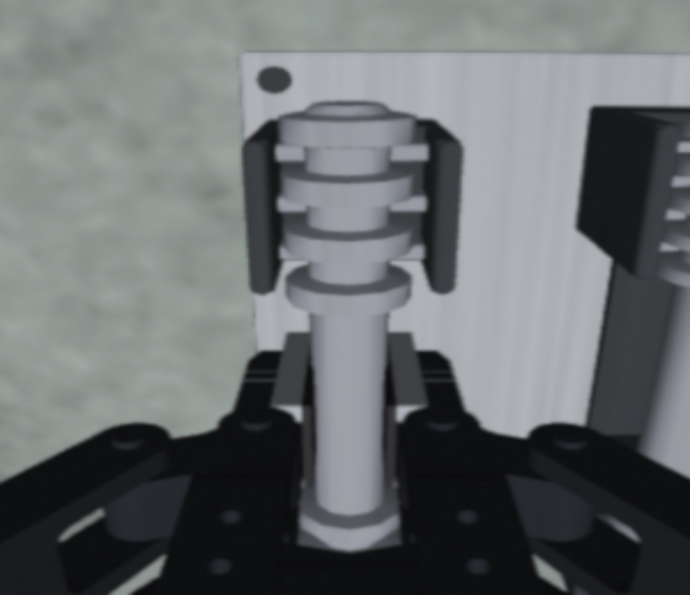

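Teeth (rows 153, 205, 252) sit in the grooves and the stud is centred in the lane. Last fraction down, then release and retreat for a check.

jog_arm([
  [0, 0, 0.02],
  [0, 0, 0],
  [0, 0, 0],
  [0, 0, 0],
], roll=[0, 0, 0, 0])

```text
t: 19.17
tool_pos: [0.5203, -0.2184, 0.0189]
orientation: [0.0, 0.075, 0.997, -0.0]
wrist_force: [-1.4, 0.9, 3.2]
opening: 0.145
```

jog_arm([
  [0, 0, 0],
  [0, 0, 0],
  [0, 0, 0],
  [0, 0, 0],
  [0, 0, 0],
  [0, 0, 0],
], roll=[0, 0, 0, 0, 0, 0], hand=0.5)

```text
t: 19.67
tool_pos: [0.5203, -0.2184, 0.0184]
orientation: [-0.0, 0.075, 0.997, 0.0]
wrist_force: [-0.1, -0.8, 0.4]
opening: 0.496
```

jog_arm([
  [0, 0, -0.2],
  [0, 0, -0.6],
  [0, 0, -0.8],
  [0, 0, -0.8],
  [0, 0, -0.6],
  [-0.5, 0.5, 0],
  [-0.3, 0.3, 0],
  [0, 0, 0],
  [0, 0, 0],
], roll=[0, 0, 0, 0, 0, 0, 0, 0, 0])

```text
t: 20.42
tool_pos: [0.557, -0.1912, 0.1391]
orientation: [0.0, 0.074, 0.997, -0.0]
wrist_force: [-0.3, 0.1, -0.1]
opening: 0.501
```

```bash
python3 - <<'E'
from h import *
import pickle
f,p=wrist(); print(p)
pickle.dump((f,p),open("w7.pkl","wb"))
im=f["pixels"][:,:,::-1]
cv2.imwrite("pics/s_w.png",cv2.resize(im[40:300,200:480],None,fx=2.5,fy=2.3,interpolation=cv2.INTER_CUBIC))
f=robot.grab_frame("side")
cv2.imwrite("pics/s_s.png",cv2.resize(f["pixels"][170:270,250:380,::-1],None,fx=5,fy=5,interpolation=cv2.INTER_CUBIC))
E
```

```text
(array([ 0.55700048, -0.1911929 ,  0.13910327]), array([ 1.68630988e-04,  7.39429611e-02,  9.97262425e-01, -2.58149252e-04]))
```

View pics/s_w.png

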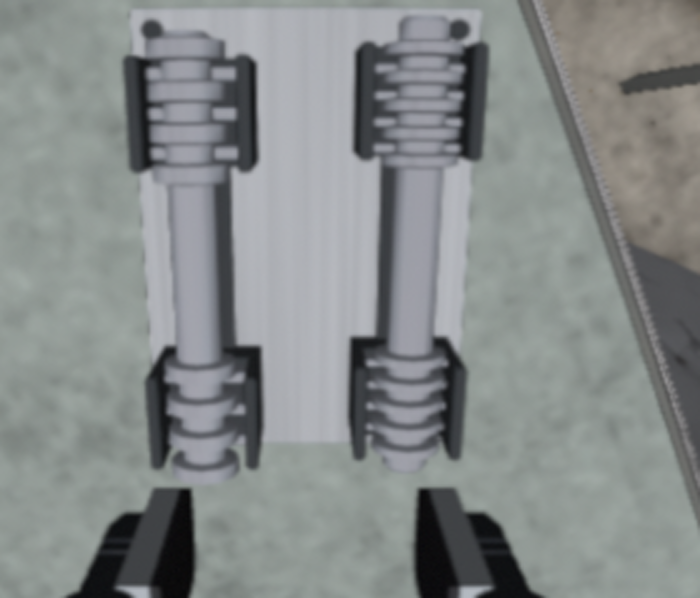

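View pics/s_s.png

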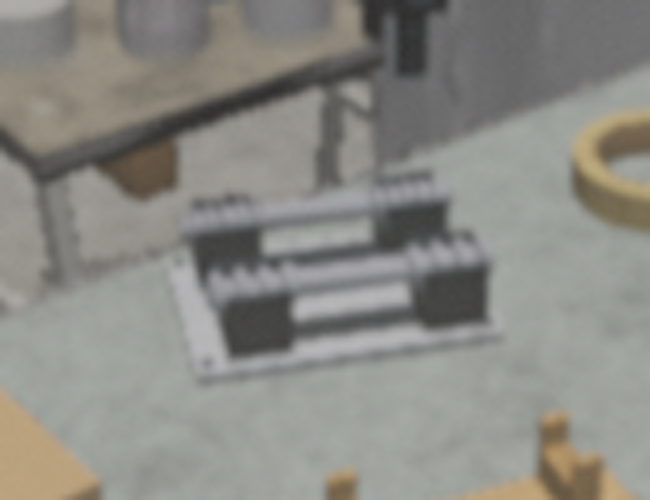

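Both studs lie with teeth in the grooves at both ends. Contact came at TCP z ≈ 0.019, whereas riding would be ≥ 0.0235. A numeric height check and a bystander check before handing in.

```bash
python3 - <<'E'
from h import *
import pickle
f7,p7=pickle.load(open("w7.pkl","rb")); S=robot.grab_frame("side"); T=robot.grab_frame("top")
# shaft edges in wrist view (rows mid-shaft)
g=cv2.GaussianBlur(f7["pixels"].astype(np.float32).mean(2),(1,1),0)
C=lambda x,y:(200+x/2.5,40+y/2.3)
CS=lambda x,y:(250+x/5,170+y/5)
c1,_=ray(S,[[0,0]])
for nm,a,b,s in (("coarse",(191,200),(199,340),[(300,276),(400,263)]),("fine",(419,200),(411,330),[(270,211),(370,201)])):
    cw,dw=ray(f7,[C(*a),C(*b)],p7); cs,ds=ray(S,[CS(*q) for q in s])
    n1=np.cross(*dw);n2=np.cross(*ds); d=np.cross(n1,n2); d/=np.linalg.norm(d); d*=np.sign(d[0])
    X=np.linalg.solve(np.array([n1,n2,[1,0,0]]),[n1@cw,n2@cs,.523]); print(nm,X.round(4),"yaw",np.arctan2(d[1],d[0]).round(3),"dz",d[2].round(3))
a=cv2.imread("pics/a_top.png").astype(int); b=T["pixels"][:,:,::-1].astype(int)
D=np.abs(a-b).max(2)
for n,(u,v,r) in dict(tape=(313,129,24),block=(357,287,28),eraser=(406,277,14),cub=(369,124,18),yel=(430,136,30)).items(): print(n,(D[v-r:v+r,u-r:u+r]>40).sum())
s=cv2.imread("pics/a_side.png").astype(int); Ds=np.abs(s-S["pixels"][:,:,::-1].astype(int)).max(2)
for n,(u,v,r) in dict(tape=(382,204,20),block=(246,262,24),eraser=(272,298,12),cub=(412,222,16)).items(): print("side",n,(Ds[v-r:v+r,u-r:u+r]>40).sum())
E
```

```text
coarse [ 0.523  -0.2191  0.041 ] yaw -0.139 dz -0.015
fine [ 0.523  -0.1537  0.0403] yaw -0.158 dz -0.029
tape 368
block 0
eraser 0
cub 23
yel 0
side tape 0
side block 0
side eraser 0
side cub 0
```

Axis heights come out at 40–41 mm. The seated height is 39, and the same method read 39–41 mm for 40 in the rack. The bystanders are unchanged; the tape and solid differences in the top view are the arm hiding them, and the side view shows none. Handing in.

```bash
python3 - <<'E'
from workcell import robot
print(robot.close_job())
E
```

```text
the job is handed in; nothing more can be done
None
```

I put both studs in their matching gauge lanes, released them and handed the job in at about 20.5 s of the 64 s. The job reports no verdict, so my own last checks are all there is to go on.

- **Fine stud:** in the left lane, which has the 8 mm comb.
- **Coarse stud:** in the right lane, which has the 12 mm comb.
- **Meshing:** the last wrist picture shows teeth between the ridges at both ends of both studs. Each stud went down past riding height (TCP about 23.5 mm or more) without resistance. It touched bottom at about 19 mm, with only a few newtons.
- **Position:** triangulation puts the stud axes on the lane lines. Their yaw is −0.139 (coarse) and −0.158 rad (fine), against −0.150 for the lanes.
- **Bystanders:** in the side view none of the four has changed. In the top view the tape and paper solid areas differed, which I put down to the arm hiding them.

Two checks were not clean:

- **Height:** the two-view reading gave 40–41 mm instead of 39. It is only good to about 1.5 mm, so it does not by itself prove the studs are within the 1.8 mm limit; the meshing and contact height do that.
- **Lengthwise:** the fine stud was let go 1.4 mm from the position I had predicted. It was already meshed there.

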